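# Shut the drawers that are not needed

## Task

The three drawers of the small wooden desk organiser stand open. With the fingertips, push the drawer holding the USB stick and the drawer holding the pencil sharpener fully shut, each with its contents inside, but leave the drawer holding the eraser standing open exactly as it is. Do not touch or pick up the things in the drawers, and leave everything else on the desk where it is.

Things in the scene. Friction and masses are not known exactly. Their poses are not given: they have to be found in the camera images.
- organiser: low pale wooden organiser, 140 deep (x) x 252 wide (y) x 64 high mm, fixed to the desk, three equal open-topped drawers side by side 80 mm apart, one small thing in each. Origin: centre of its underside. Its x points from the fronts to the back: drawers shut along +x. A drawer front's outer face is at x = -78 mm shut, -78 mm - q at opening q
- drawer_0 (a joint): slide of the first (centred at organiser y = -80 mm) drawer of the organiser, in m: 0 is fully shut (its end stop), 0.095 fully open; starts 0.060 to 0.085. It slides with light friction (about 1 N) and stays where it is left
- drawer_0_front (a point): centre of the outer face of the first (centred at organiser y = -80 mm) drawer's front, 25 mm above the desk; moves with it; axes as the organiser's. The front is 77 wide, 8 thick, 8 to 58 mm above the desk, with a finger cut-out 31 wide, 16 deep in the middle of its upper edge (the middle is solid from 8 to 42 mm)
- drawer_1 (a joint): slide of the middle (organiser y = 0) drawer of the organiser, in m: 0 is fully shut (its end stop), 0.095 fully open; starts 0.060 to 0.085. It slides with light friction (about 1 N) and stays where it is left
- drawer_1_front (a point): centre of the outer face of the middle (organiser y = 0) drawer's front, 25 mm above the desk; moves with it; axes as the organiser's. The front is 77 wide, 8 thick, 8 to 58 mm above the desk, with a finger cut-out 31 wide, 16 deep in the middle of its upper edge (the middle is solid from 8 to 42 mm)
- drawer_2 (a joint): slide of the third (organiser y = +80 mm) drawer of the organiser, in m: 0 is fully shut (its end stop), 0.095 fully open; starts 0.060 to 0.085. It slides with light friction (about 1 N) and stays where it is left
- drawer_2_front (a point): centre of the outer face of the third (organiser y = +80 mm) drawer's front, 25 mm above the desk; moves with it; axes as the organiser's. The front is 77 wide, 8 thick, 8 to 58 mm above the desk, with a finger cut-out 31 wide, 16 deep in the middle of its upper edge (the middle is solid from 8 to 42 mm)
- eraser: white block eraser in a printed paper sleeve, 23 x 58 x 13 mm (the thickest long thing in the drawers), lying loose in one of the open drawers, in the part that stands out of the organiser; origin: centre of its underside, 11.5 mm above the desk. Its y in the organiser's frame tells which drawer it lies in
- usb_stick: dark flat USB stick with a metal plug, 18 x 52 x 8 mm, lying loose in one of the open drawers, in the part that stands out of the organiser; origin: centre of its underside, 11.5 mm above the desk. Its y in the organiser's frame tells which drawer it lies in
- sharpener: small silver-grey metal pencil sharpener, a wedge 16 x 25 x 12 mm, lying loose in one of the open drawers, in the part that stands out of the organiser; origin: centre of its underside, 11.5 mm above the desk. Its y in the organiser's frame tells which drawer it lies in
- matchbox: small dark box, 52 x 36 x 14 mm, lying loose on top of the organiser towards its back; origin: centre of its underside; to be left alone
- phone: black phone, 147 x 72 x 8 mm, lying flat and loose on the desk beside the drawers; origin: centre of its underside; to be left alone
- mug: grey-green mug with a handle, 84 x 123 x 91 mm high, standing loose on the desk left of the phone; origin: centre of its underside; to be left alone
- glue_stick: upright glue stick, 26 mm diameter, 94 mm high, standing loose on the desk left of the mug; origin: centre of its underside; to be left alone

How it is judged:
At the end, for the whole second after the job is handed in: The drawers with the USB stick and the sharpener are shut to within 6 mm with those things inside; the drawer with the eraser is within 10 mm of where it stood, the eraser within 20 mm; mug, phone, matchbox and glue stick are within 20 mm of where they were (((y of eraser in the frame of organiser between -0.115 and -0.045 m and distance of drawer_0_front from where it was at the start of the episode below 0.01 m and value of joint each of drawer_1, drawer_2 below 0.006 m) or (y of eraser in the frame of organiser between -0.035 and 0.035 m and distance of drawer_1_front from where it was at the start of the episode below 0.01 m and value of joint each of drawer_0, drawer_2 below 0.006 m) or (y of eraser in the frame of organiser between 0.045 and 0.115 m and distance of drawer_2_front from where it was at the start of the episode below 0.01 m and value of joint each of drawer_0, drawer_1 below 0.006 m)) and height (world z) of eraser between 0.006 and 0.03 m and height (world z) of usb_stick between 0.006 and 0.03 m and height (world z) of sharpener between 0.006 and 0.03 m and x of each of usb_stick, sharpener in the frame of organiser above -0.075 m and distance of each of eraser, mug, phone, matchbox, glue_stick from where it was at the start of the episode below 0.02 m); the robot touches nothing.
It fails at once if the fingers or the arm touch the contents of a drawer (more than 1 N) (contact force between any of the fingers, the arm and eraser above 1 N or contact force between any of the fingers, the arm and usb_stick above 1 N or contact force between any of the fingers, the arm and sharpener above 1 N).
It fails at once if a drawer's contents are lifted out (height (world z) of any of eraser, usb_stick, sharpener above 0.05 m).
It fails at once if the drawer with the eraser is pushed or pulled by more than 15 mm ((y of eraser in the frame of organiser between -0.115 and -0.045 m and distance of drawer_0_front from where it was at the start of the episode above 0.015 m) or (y of eraser in the frame of organiser between -0.035 and 0.035 m and distance of drawer_1_front from where it was at the start of the episode above 0.015 m) or (y of eraser in the frame of organiser between 0.045 and 0.115 m and distance of drawer_2_front from where it was at the start of the episode above 0.015 m)).
It fails at once if a bystander (mug, phone, matchbox, glue stick) is moved by more than 30 mm (distance of any of mug, phone, matchbox, glue_stick from where it was at the start of the episode above 0.03 m).
It also fails if it takes over 40 s, if anything falls off the work surface, if the arm or the gripper's body presses on something with over 40 N, if the wrist force passes 120 N, or if a joint passes its speed limit or range.

## Robot

A 7-joint arm with a two-finger parallel gripper is mounted at the origin on the work surface; the furniture and walls round the work are solid. World frame = base frame: x ahead of the robot, y to its left, z up, the work surface at z = 0. Lengths are in m, angles in rad, forces in N, time in s.
With the tool pointing down it reaches from about 0.425 to 0.875 m from the base axis. Payload 9.9 kg.
Tool frame: the origin (TCP) lies on the centre line of the jaws, within the pads' length; the fingertips stand 22 mm ahead of it and the grasp point (between the pads) lies 3 mm ahead of it; z points along the fingers, y is the line along which they close (so a half turn about z gives the same grasp; the last joint's range is limited). The gripper opens to 85 mm and grips with 20 to 120 N. Pads are 22 mm wide; open, the fingers measure 114 mm over their backs; the gripper's body (76 mm by 85 mm) begins 54 mm behind the grasp point. The pads swing forward as they close: fully open they stand 13 mm farther back than shut.
Start: joints at [-1.196, 0.576, 0.025, 1.437, -0.015, 1.129, -0.057], TCP at [0.299, 0.605, 0.253] pointing down, gripper open.
Joint ranges: [-2.76, 2.76], [-0.34, 2.15], [-1.52, 1.57], [0.19, 2.46], [-1.09, 4.23], [0.17, 1.99], [-2.82, 2.82]. Speed limits (rad/s): [2.22, 2.22, 3.01, 3.01, 3.14, 3.14, 3.14].

## Interface

Orientations are given as a rotation vector (axis times angle).
In Python, from cell import arm, eyes, order gives the robot as it stands. The module is installed in compiled form; this text tells all that it offers.
- The arm moves only by the shell command python3 -m pendant 'ROWS' [FORCE]. ROWS is JSON, a list that holds one entry, the list of rows, each a list of 5 numbers: the opening, from 0 (shut) to 1 (fully open), then the shift along the tool's x, y, z in m, then the turn about the tool's z in degrees. In form: [[[jaw, tx, ty, tz, turn], ...]]. A call has 1 to 5 rows; each row shifts and turns the commanded pose from where the row before left it, along the tool's axes as they then stand; what a row does not reach is not made up. A row lasts 1/12 s, in which the tool goes at most 41.7 mm and 7.16 degrees, less where a joint would pass 70% of its speed; a pose out of reach is approached as far as the arm can. A call is refused whole if a number of a shift passes 0.0417 or a number of a turn 7.16, either way. A call with a gripper value outside its range is refused whole. The fingers move at their own pace and stop on an object; FORCE is the grip in N (left out, the last holds). Time passes only in rows, so rows that do not move let the fingers close. It gives the time, the measured TCP pose, the force, the opening and the grip force at its end, in the units of the state.
- arm.sense(): the state, without advancing time (a new reading comes with each control period).
- eyes.read_camera(name): name is "side" or "top"; returns a dict with "pixels" (384x512x3 uint8, blue, green, red), "intrinsics" (3x3 intrinsics, pixels), "k1" (the pictures are not rectified: a ray, as slopes to the right and down, at radius r is drawn at 1 + k1 r^2 times it, then the intrinsics apply), "origin" and "attitude" of the camera in the world. Camera axes: x right, y down, z forward; pixel columns grow to the right and rows downward; lengths in m; the calibration is good to about 2 mm. A picture is of the moment at which its call begins. There is no depth.
- order.finish_job(): hands the job in; it is judged then, once.
The state is a dict: "time": time; "q": joint angles; "joint_vel": joint speeds; "joint_efforts": joint torques, N m; "ee_pos": TCP position; "orientation": TCP orientation; "contact_force": force on the tool from outside, world axes, zero at the start; "torque": the same for the moment, N m; "gripper_width": finger opening in m; "gripper_force": force on a finger pad.
Only numpy, scipy, OpenCV 4.12 (cv2) and the standard library are available. Lean on these libraries where they do the work, as an engineer would, in place of code of your own. Each camera call takes 0.05 s, during which the arm holds its last target. There are 200 camera calls.

## Working session

There is one attempt and no reset: what is moved stays moved. The work goes in short steps, Python scripts to look and compute and a shell command to move; the robot and the scene stay as the last step left them, time stands still between calls to the robot, and variables do not carry over. Pictures are saved under pics/ and viewed, at most 10 in all, crops included, and the job is handed in when it is done.

```bash
mkdir -p pics
python3 - <<'E'
from cell import arm, eyes
import cv2
s=arm.sense(); print(s['time'],s['ee_pos'],s['orientation'],s['gripper_width'])
for n in('top','side'):
    c=eyes.read_camera(n); cv2.imwrite(f'pics/{n}0.png',c['pixels']); print(n,c['intrinsics'],c['k1'],c['origin'],c['attitude'])
E
```

```text
0.0 [0.29875628 0.6048159  0.25245086] [-7.14354044e-01 -3.05898580e+00  2.54211229e-03] 0.08590286266720229
top [[351.77488497   0.         254.54471438]
 [  0.         351.77488497 189.07162873]
 [  0.           0.           1.        ]] -0.019941672611572907 [0.35590838 0.00178994 0.89352492] [-2.115945    2.17960593 -0.15616677]
side [[423.36811156   0.         252.62336422]
 [  0.         423.36811156 186.40917713]
 [  0.           0.           1.        ]] -0.06707922846317899 [ 0.27077009 -0.83359312  0.75310563] [-2.22462949  0.28219681 -0.1203806 ]
```

View pics/top0.png

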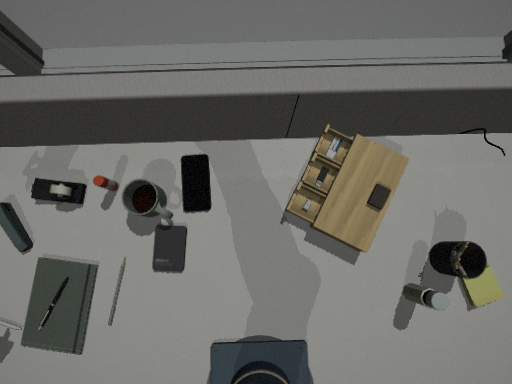

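View pics/side0.png

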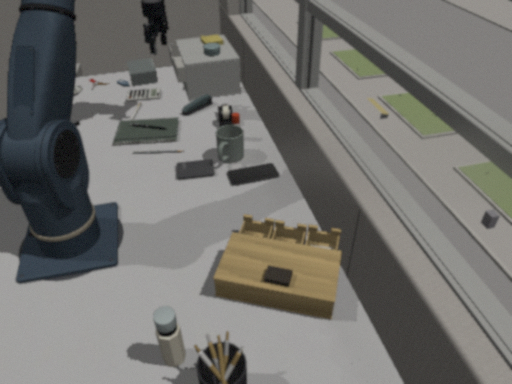

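The top view shows the organiser at about (350,190) with its drawers opening left. The window sill and wall lie above row 135, the phone is at (196,183) and the mug at (145,197). I'll enlarge the organiser.

Run:
```python
import cv2
i=cv2.imread('pics/top0.png')[115:260,270:420]
cv2.imwrite('pics/crop.png',cv2.resize(i,None,fx=4,fy=4,interpolation=cv2.INTER_CUBIC))
```

```text
(no output)
```

View pics/crop.png

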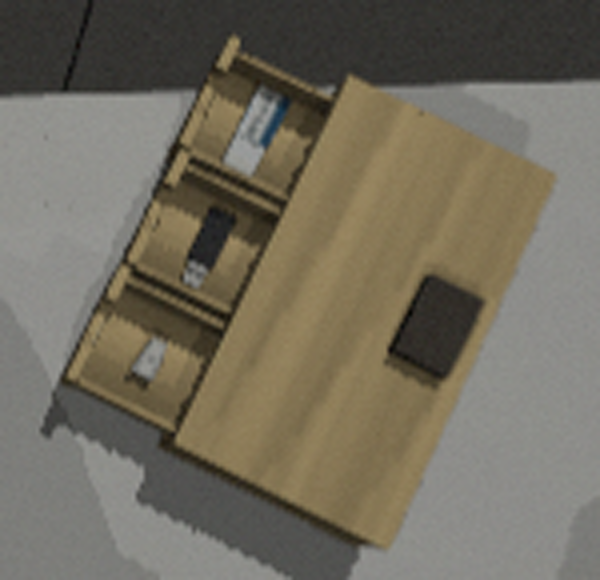

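The crop shows the eraser in the top (+y) drawer_2, the USB stick in drawer_1 and the sharpener in the lowest drawer_0. The organiser's top corners are near crop pixels (350,75), (555,175), (388,547) and (175,445). I'll cast rays next.

```bash
cat > h.py <<'E'
import numpy as np, cv2
from cell import arm, eyes
from scipy.spatial.transform import Rotation as R
def ray(c,uv,z):
    k=np.array([c['k1'],0,0,0,0.])
    p=cv2.undistortPoints(np.array(uv,float).reshape(-1,1,2),c['intrinsics'],k).reshape(-1,2)
    d=R.from_rotvec(c['attitude']).apply(np.c_[p,np.ones(len(p))]); o=np.array(c['origin'])
    return o+d*((z-o[2])/d[:,2])[:,None]
E
python3 - <<'E'
from h import *
c=eyes.read_camera('top')
f=lambda p:[(270+x/4-.4,115+y/4-.4) for x,y in p]
T=ray(c,f([(350,75),(555,175),(388,547),(175,445)]),.064)[:,:2]
print(T.round(3), [np.linalg.norm(T[i]-T[i-3]).round(3) for i in range(4)])
yd=(T[0]-T[3])+(T[1]-T[2]); yd/=np.linalg.norm(yd); xd=np.array([yd[1],-yd[0]]); o=T.mean(0)
print('org',o,'xd',xd,'yaw',np.degrees(np.arctan2(xd[1],xd[0])))
F=ray(c,f([(67,380),(120,275),(128,255),(178,155),(185,140),(232,40)]),.058)[:,:2]-o
print('fronts org',np.c_[F@xd,F@yd].round(3))
C=ray(c,f([(150,358),(210,245),(258,130),(437,328)]),.02)[:,:2]-o
print('contents',np.c_[C@xd,C@yd].round(3))
for y in(-.08,0,.08): print(y,(o+yd*y-xd*.15).round(3))
for z,p in((.008,[(181,155),(210,211)]),(.0,[(186,227)]),(.09,[(126,178),(170,220)])): print(ray(c,p,z).round(3))
s=arm.sense(); print(R.from_rotvec(s['orientation']).as_matrix().round(3))
# wood mask check
hsv=cv2.cvtColor(c['pixels'],cv2.COLOR_BGR2HSV); m=cv2.inRange(hsv,(12,60,90),(30,255,255))
q=max(cv2.findContours(m,0,2)[0],key=cv2.contourArea); a=cv2.minAreaRect(q); print(a)
E
```

```text
[[ 0.606 -0.256]
 [ 0.54  -0.376]
 [ 0.321 -0.258]
 [ 0.384 -0.137]] [np.float64(0.137), np.float64(0.248), np.float64(0.136), np.float64(0.251)]
org [ 0.46263806 -0.2569244 ] xd [-0.47475366 -0.88011872] yaw -118.34331220378408
fronts org [[-0.141 -0.119]
 [-0.141 -0.048]
 [-0.141 -0.035]
 [-0.141  0.035]
 [-0.141  0.045]
 [-0.142  0.115]]
contents [[-0.099 -0.079]
 [-0.096  0.002]
 [-0.101  0.084]
 [ 0.053  0.018]]
-0.08 [ 0.463 -0.087]
0 [ 0.534 -0.125]
0.08 [ 0.604 -0.163]
[[0.578 0.185 0.008]
 [0.431 0.112 0.008]]
[[0.393 0.174 0.   ]]
[[0.507 0.296 0.09 ]
 [0.406 0.193 0.09 ]]
[[-0.897  0.443 -0.001]
 [ 0.443  0.897 -0.001]
 [-0.    -0.001 -1.   ]]
((347.67169189453125, 185.8587646484375), (91.5767822265625, 103.12869262695312), 25.76932716369629)
```

```bash
python3 -m pendant '[[[0,0,0,0,7],[0,0,0,0,7],[0,0,0,0,7],[0,0,0,0,7],[0,0,0,0,7]]]'; python3 -m pendant '[[[0,0,0,0,7],[0,0,0,0,7],[0,0,0,0,7],[0,0,0,0,7],[0,0,0,0,7]]]'; python3 -m pendant '[[[0,0,0,0,7],[0,0,0,0,7],[0,0,0,0,7],[0,0,0,0,1]]]'
cat > st.py <<'E'
from h import *
s=arm.sense(); o=np.array([.4626,-.2569]); xd=np.array([-.4748,-.8801]); yd=-np.array([xd[1],-xd[0]])
p=s['ee_pos']; M=R.from_rotvec(s['orientation']).as_matrix()
print('t',s['time'],'p',p.round(3),'org',((p[:2]-o)@xd).round(4),((p[:2]-o)@yd).round(4),'xang',np.degrees(np.arctan2(M[1,0],M[0,0])).round(2),'z',M[:,2].round(3),'q',np.round(s['q'],2),'F',np.round(s['contact_force'],1),s['gripper_width'])
E
python3 st.py
```

```text
time: 0.57
ee_pos: [0.2988, 0.6051, 0.253]
orientation: [1.609, 2.698, -0.001]
contact_force: [0.0, 0.2, 0.1]
gripper_width: 0.0257
gripper_force: 0.0
time: 0.98
ee_pos: [0.2988, 0.6051, 0.253]
orientation: [2.346, 2.089, -0.001]
contact_force: [0.1, 0.1, -0.3]
gripper_width: 0.0002
gripper_force: 0.0
time: 1.32
ee_pos: [0.2985, 0.6052, 0.2528]
orientation: [2.701, 1.604, -0.001]
contact_force: [0.4, 0.3, -0.5]
gripper_width: -0.0002
gripper_force: 0.0
t 1.3167 p [0.299 0.605 0.253] org -0.6809 -0.5537 xang 61.4 z [-0.    -0.001 -1.   ] q [-1.44  0.62  0.46  1.45 -0.29  1.14 -1.43] F [ 0.4  0.3 -0.5] -0.00015022014246848241
```

```bash
python3 -m pendant '[[[0,-0.028,0.027,0,0],[0,-0.028,0.027,0,0],[0,-0.028,0.027,0,0],[0,-0.028,0.027,0,0],[0,-0.028,0.027,0,0]]]' | head -2; python3 -m pendant '[[[0,-0.028,0.027,0,0],[0,-0.028,0.027,0,0],[0,-0.028,0.027,0,0],[0,-0.028,0.027,0,0],[0,-0.028,0.027,0,0]]]' | head -2;  python3 -m pendant '[[[0,-0.028,0.027,0,0],[0,-0.028,0.027,0,0],[0,-0.028,0.027,0,0],[0,-0.028,0.027,0,0],[0,0,0,0,0]]]' | head -2; python3 st.py
```

```text
time: 1.73
ee_pos: [0.3516, 0.4161, 0.2532]
time: 2.15
ee_pos: [0.4041, 0.2289, 0.2534]
time: 2.57
ee_pos: [0.4474, 0.0731, 0.2541]
t 2.5667 p [0.447 0.073 0.254] org -0.2832 -0.17 xang 61.36 z [ 0.002 -0.002 -1.   ] q [-0.72  0.29  0.59  2.01 -0.2   0.9  -0.53] F [-0.1 -0.1  0.6] 0.00023207626078616047
```

```bash
python3 -m pendant '[[[0,-0.022,0.0225,0,0],[0,-0.022,0.0225,0,0],[0,-0.022,0.0225,0,0],[0,-0.022,0.0225,0,0],[0,0,0,0.03,0]]]' | head -2; python3 -m pendant '[[[0,0,0,0.035,0],[0,0,0,0.035,0],[0,0,0,0.035,0],[0,0,0,0.035,0],[0,0,0,0,0]]]' | head -2; python3 st.py
python3 - <<'E'
from h import *
for n in('top','side'): cv2.imwrite(f'pics/{n}1.png',eyes.read_camera(n)['pixels'])
a=cv2.imread('pics/top1.png')[110:260,230:430];b=cv2.imread('pics/side1.png')[170:320,180:380]
cv2.imwrite('pics/v1.png',cv2.resize(np.hstack([a,b]),None,fx=2,fy=2,interpolation=cv2.INTER_CUBIC))
E
```

```text
time: 2.98
ee_pos: [0.4875, -0.0458, 0.2272]
time: 3.4
ee_pos: [0.4807, -0.0386, 0.0786]
t 3.4 p [ 0.481 -0.039  0.079] org -0.2007 -0.0877 xang 61.9 z [-0.008 -0.    -1.   ] q [-0.28  0.59  0.4   2.14 -0.46  0.51 -0.03] F [-1.7  0.2  0.8] 0.00027271596590174973
```

View pics/v1.png

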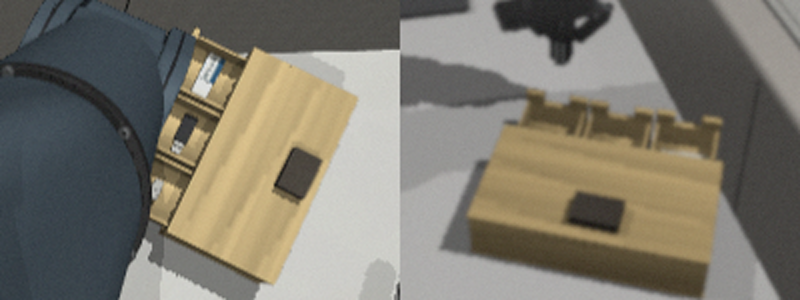

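The side half shows the closed fingertips at composite pixel (560,60), standing free ahead of drawer_0's front (550,105). The top half is mostly hidden by the arm. Next I descend and push.

```bash
python3 -m pendant '[[[0,0,0.004,0.017,0],[0,0,0.004,0.017,0],[0,0,0,0,0]]]' | head -2; python3 st.py; python3 -m pendant '[[[0,-0.012,0,0,0],[0,-0.012,0,0,0],[0,-0.012,0,0,0],[0,0,0,0,0]]]'|head -4; python3 st.py
```

```text
time: 3.75
ee_pos: [0.4918, -0.0431, 0.0498]
t 3.75 p [ 0.492 -0.043  0.05 ] org -0.2021 -0.0758 xang 61.79 z [ 0.002  0.    -1.   ] q [-0.24  0.64  0.35  2.13 -0.5   0.44  0.01] F [ 0.   0.6 -0.8] 3.5256978325199933e-06
time: 4.08
ee_pos: [0.4735, -0.0768, 0.0518]
orientation: [2.697, 1.608, 0.002]
contact_force: [-0.5, 0.2, -0.0]
t 4.0833 p [ 0.473 -0.077  0.052] org -0.1637 -0.0759 xang 61.6 z [ 0.002 -0.001 -1.   ] q [-0.16  0.63  0.33  2.17 -0.49  0.42  0.07] F [-0.5  0.2 -0. ] 0.000231753584087414
```

```bash
python3 -m pendant '[[[0,-0.002,-0.001,0.008,0],[0,-0.01,0,0,0],[0,-0.01,0,0,0],[0,-0.01,0,0,0],[0,0,0,0,0]]]' | head -4; python3 st.py; python3 -m pendant '[[[0,-0.01,0,0,0],[0,-0.01,0,0,0],[0,-0.008,0,0,0],[0,0,0,0,0]]]'|head -4; python3 st.py
```

```text
time: 4.5
ee_pos: [0.4563, -0.1047, 0.0416]
orientation: [2.699, 1.608, -0.001]
contact_force: [0.3, -0.4, 0.0]
t 4.5 p [ 0.456 -0.105  0.042] org -0.131 -0.0778 xang 61.56 z [-0.001 -0.001 -1.   ] q [-0.07  0.63  0.29  2.2  -0.49  0.37  0.13] F [ 0.3 -0.4  0. ] 1.7478892336181364e-05
time: 4.83
ee_pos: [0.4431, -0.1292, 0.0414]
orientation: [2.699, 1.607, -0.001]
contact_force: [-0.2, -1.0, 0.4]
t 4.8333 p [ 0.443 -0.129  0.041] org -0.1031 -0.0778 xang 61.56 z [-0.001 -0.001 -1.   ] q [-0.01  0.63  0.28  2.22 -0.48  0.35  0.18] F [-0.2 -1.   0.4] -0.0001350143458810417
```

```bash
python3 -m pendant '[[[0,-0.005,0,0,0],[0,-0.005,0,0,0],[0,0,0,0,0]]]' | head -4; python3 st.py; python3 -m pendant '[[[0,-0.003,0,0,0],[0,0,0,0,0]]]'|head -4; python3 st.py
```

```text
time: 5.08
ee_pos: [0.439, -0.1368, 0.0413]
orientation: [2.697, 1.61, -0.001]
contact_force: [0.5, -0.5, 0.5]
t 5.0833 p [ 0.439 -0.137  0.041] org -0.0945 -0.0778 xang 61.66 z [-0. -0. -1.] q [ 0.02  0.63  0.27  2.22 -0.48  0.35  0.2 ] F [ 0.5 -0.5  0.5] -0.00016176639294210153
time: 5.25
ee_pos: [0.4379, -0.1389, 0.0413]
orientation: [2.697, 1.611, -0.0]
contact_force: [0.7, -0.1, 0.3]
t 5.25 p [ 0.438 -0.139  0.041] org -0.0922 -0.0778 xang 61.7 z [-0. -0. -1.] q [ 0.02  0.62  0.27  2.22 -0.48  0.35  0.2 ] F [ 0.7 -0.1  0.3] -7.533631667376131e-05
```

Run:
```python
from h import *
for n in('top','side'): cv2.imwrite(f'pics/{n}2.png',eyes.read_camera(n)['pixels'])
a=cv2.imread('pics/top2.png')[110:260,230:430];b=cv2.imread('pics/side2.png')[170:320,180:380]
cv2.imwrite('pics/v2.png',cv2.resize(np.hstack([a,b]),None,fx=2,fy=2,interpolation=cv2.INTER_CUBIC))
```

```text
(no output)
```

View pics/v2.png

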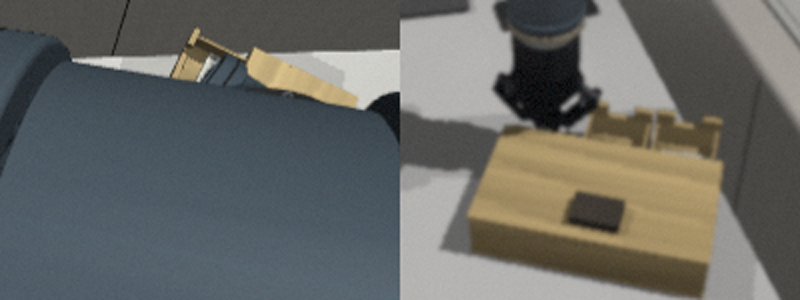

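The side half shows drawer_0's front almost flush at (535,130), with the other two still out at (620,125) and (690,135). I'll keep pushing until I feel the stop.

```bash
python3 -m pendant '[[[0,-0.003,0,0,0],[0,0,0,0,0]]]' | head -4; python3 st.py; python3 -m pendant '[[[0,-0.003,0,0,0],[0,0,0,0,0]]]'|head -4; python3 st.py
```

```text
time: 5.52
ee_pos: [0.4371, -0.1404, 0.0413]
orientation: [-2.695, -1.613, -0.001]
contact_force: [2.6, 4.8, -0.6]
t 5.5167 p [ 0.437 -0.14   0.041] org -0.0904 -0.0778 xang 61.79 z [ 0.     0.001 -1.   ] q [ 0.03  0.62  0.27  2.22 -0.48  0.35  0.21] F [ 2.6  4.8 -0.6] -0.000290781145350902
time: 5.68
ee_pos: [0.437, -0.1405, 0.0413]
orientation: [-2.691, -1.616, -0.005]
contact_force: [6.5, 14.6, -0.2]
t 5.6833 p [ 0.437 -0.141  0.041] org -0.0902 -0.0778 xang 61.96 z [ 0.001  0.004 -1.   ] q [ 0.03  0.62  0.26  2.22 -0.48  0.35  0.21] F [ 6.5 14.6 -0.2] -0.00032105109620095957
```

The force rose to 16 N at x = -0.090, so drawer_0 is on its stop. I'll retreat, shift to drawer_1 and push.

```bash
python3 -m pendant '[[[0,0.02,0,0,0],[0,0.025,0,0,0],[0,0.025,0,0,0],[0,0.025,0,0,0],[0,0.015,0,0,0]]]' | head -2; python3 -m pendant '[[[0,0,0.02,0,0],[0,0,0.02,0,0],[0,0,0.02,0,0],[0,0,0.018,0,0],[0,0,0,0,0]]]'|head -4; python3 st.py
```

```text
time: 6.1
ee_pos: [0.4886, -0.0444, 0.0412]
time: 6.52
ee_pos: [0.5593, -0.086, 0.0415]
orientation: [2.694, 1.609, 0.003]
contact_force: [0.6, -0.2, 0.7]
t 6.5167 p [ 0.559 -0.086  0.042] org -0.1963 0.0039 xang 61.67 z [ 0.003 -0.002 -1.   ] q [-0.16  0.72  0.37  1.95 -0.47  0.54  0.03] F [ 0.6 -0.2  0.7] 0.00018847083477472609
```

```bash
python3 -m pendant '[[[0,-0.012,-0.003,0,0],[0,-0.012,0,0,0],[0,-0.012,0,0,0],[0,-0.01,0,0,0],[0,-0.01,0,0,0]]]' | head -4; python3 st.py; python3 -m pendant '[[[0,-0.01,0,0,0],[0,-0.01,0,0,0],[0,-0.01,0,0,0],[0,-0.008,0,0,0],[0,0,0,0,0]]]'|head -4; python3 st.py
```

```text
time: 6.93
ee_pos: [0.5254, -0.1327, 0.0414]
orientation: [-2.697, -1.61, 0.001]
contact_force: [-0.2, 1.9, 0.3]
t 6.9333 p [ 0.525 -0.133  0.041] org -0.1391 -0.0036 xang 61.67 z [-0.001  0.001 -1.   ] q [-0.06  0.7   0.34  2.01 -0.46  0.51  0.12] F [-0.2  1.9  0.3] -0.0002677382762624172
time: 7.35
ee_pos: [0.5078, -0.1676, 0.0415]
orientation: [2.698, 1.607, -0.001]
contact_force: [0.0, 0.1, -0.5]
t 7.35 p [ 0.508 -0.168  0.041] org -0.1 -0.0026 xang 61.56 z [-0.    -0.001 -1.   ] q [ 0.02  0.69  0.33  2.03 -0.45  0.49  0.18] F [ 0.   0.1 -0.5] -0.0002464329998660068
```

```bash
python3 -m pendant '[[[0,-0.004,0,0,0],[0,-0.004,0,0,0],[0,0,0,0,0]]]' | head -4; python3 st.py; python3 -m pendant '[[[0,-0.003,0,0,0],[0,0,0,0,0]]]'|head -4; python3 st.py;  python3 -m pendant '[[[0,-0.002,0,0,0],[0,0,0,0,0]]]'|head -4; python3 st.py
```

```text
time: 7.6
ee_pos: [0.505, -0.173, 0.0414]
orientation: [2.697, 1.611, -0.0]
contact_force: [-0.1, -0.6, 1.0]
t 7.6 p [ 0.505 -0.173  0.041] org -0.094 -0.0025 xang 61.7 z [ 0.    -0.001 -1.   ] q [ 0.03  0.69  0.33  2.03 -0.45  0.49  0.2 ] F [-0.1 -0.6  1. ] 0.0006076766042831947
time: 7.77
ee_pos: [0.5037, -0.1753, 0.0413]
orientation: [2.697, 1.611, -0.0]
contact_force: [-0.4, -0.6, 0.4]
t 7.7667 p [ 0.504 -0.175  0.041] org -0.0913 -0.0026 xang 61.72 z [ 0. -0. -1.] q [ 0.04  0.69  0.33  2.04 -0.45  0.49  0.2 ] F [-0.4 -0.6  0.4] -0.00038152266724933524
time: 7.93
ee_pos: [0.5031, -0.1762, 0.0413]
orientation: [-2.696, -1.612, -0.001]
contact_force: [1.1, 3.1, 0.5]
t 7.9333 p [ 0.503 -0.176  0.041] org -0.0903 -0.0027 xang 61.76 z [ 0.     0.001 -1.   ] q [ 0.04  0.69  0.32  2.04 -0.45  0.48  0.2 ] F [1.1 3.1 0.5] 0.00024346829449235291
```

Drawer_1 stops at the same x = -0.090. One more nudge, then I'll retreat, lift and move clear for a look.

```bash
python3 -m pendant '[[[0,-0.002,0,0,0],[0,0,0,0,0]]]'; python3 -m pendant '[[[0,0.015,0,0,0],[0,0.025,0,0,0],[0,0.025,0,0,0],[0,0.025,0,0,0],[0,0.02,0,-0.01,0]]]' | head -2; python3 -m pendant '[[[0,0,0,-0.035,0],[0,0,0,-0.035,0],[0,0,0,-0.035,0],[0,0,0,-0.035,0],[0,0,0,-0.035,0]]]'|head -2; for i in 1 2; do :; done
python3 -m pendant '[[[0,0.028,-0.025,0,0],[0,0.028,-0.025,0,0],[0,0.028,-0.025,0,0],[0,0.028,-0.025,0,0],[0,0.028,-0.025,0,0]]]'|head -2; python3 -m pendant '[[[0,0.028,-0.025,0,0],[0,0.028,-0.025,0,0],[0,0.028,-0.025,0,0],[0,0.028,-0.025,0,0],[0,0,0,0,0]]]'|head -2; python3 st.py;  python3 - <<'E'
from h import *
for n in('top','side'): cv2.imwrite(f'pics/{n}3.png',eyes.read_camera(n)['pixels'])
a=cv2.imread('pics/top3.png')[110:260,230:430];b=cv2.imread('pics/side3.png')[170:320,180:380]
cv2.imwrite('pics/v3.png',cv2.resize(np.hstack([a,b]),None,fx=2,fy=2,interpolation=cv2.INTER_CUBIC))
E
```

```text
time: 8.1
ee_pos: [0.503, -0.1763, 0.0413]
orientation: [-2.694, -1.614, -0.004]
contact_force: [5.2, 9.6, 0.3]
gripper_width: -0.0001
gripper_force: 4.8
time: 8.52
ee_pos: [0.5537, -0.0797, 0.05]
time: 8.93
ee_pos: [0.5533, -0.0819, 0.228]
time: 9.35
ee_pos: [0.5093, 0.1021, 0.2264]
time: 9.77
ee_pos: [0.4724, 0.2552, 0.2255]
t 9.7667 p [0.472 0.255 0.225] org -0.4554 -0.2346 xang 62.3 z [-0.002  0.003 -1.   ] q [-0.95  0.45  0.55  1.85 -0.29  0.92 -0.75] F [-0.1  1.1 -0.2] -0.0003740022012324203
```

View pics/v3.png

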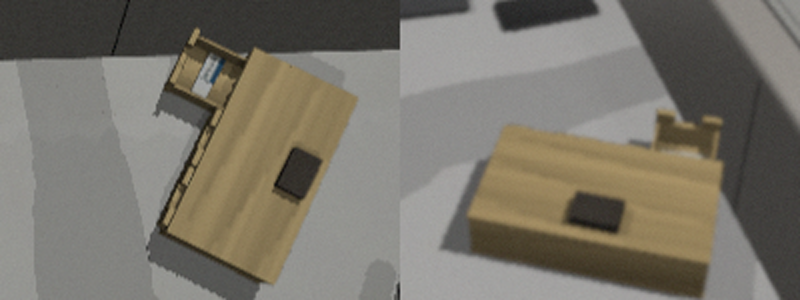

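View pics/top3.png

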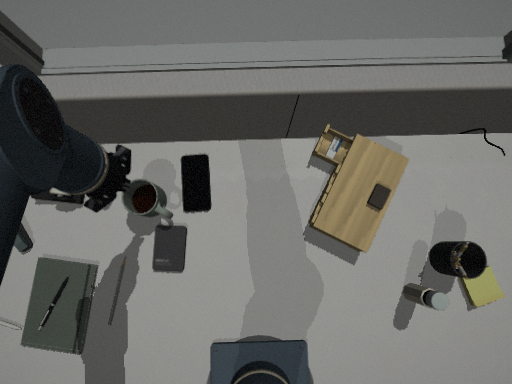

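Drawers 0 and 1 are flush. Drawer_2 with the eraser is still open at (332,148), and the phone, mug and matchbox are where they were. The tool is well above the mug and touching nothing.

```bash
python3 -c "
from cell import order
print(order.finish_job())"
```

```text
the job is handed in; nothing more can be done
None
```

I pushed the USB stick and sharpener drawers shut against their stops and left the eraser drawer open. The last picture showed the phone, mug and matchbox unmoved, but the arm hid the glue stick and the shut drawers' contents were out of view; the job is handed in, with no verdict returned.

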